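# Press a lens bushing into a slanted eyetube

## Task

The small monocular microscope is to carry a camera. Pull the black dust plug out of its slanted eyetube and leave it in the parts tray, then press the knurled brass lens bushing that stands in the tray into the eyetube until its shoulder sits flush on the rim all round, and let go. Leave the other things on the desk as they stand.

Things in the scene. Friction and masses are not known exactly. Their poses are not given: they have to be found in the camera images.
- scope: Small white monocular microscope, 190 x 116 mm base, 260 mm tall to the rim of its eyetube, fixed to the desk (it does not shift or yield). Origin: centre of its underside on the desk. Its x axis points level from the eyetube side to the column (away from the operator), z up. The eyetube leans 30 degrees from vertical towards its -x side.
- tube_rim (a point): Centre of the eyetube's upper rim; tube 44 mm outer, 32 mm inner diameter, bore 53 mm deep. z = bore axis pointing out (30 degrees from vertical), y level, across the lean. Three spring shoes 13 mm below the rim grip any 30 mm shank: the last 15 mm of pressing home takes roughly 6 to 14 N, pulling out 4 to 9 N; nothing slides in or out by its own weight. The plug is in it at the start.
- plug: Black ribbed dust plug, 60 mm long: shank 30 mm diameter and 36 mm long (its first 10 mm tapered down to 26 mm), then a knob of 40 mm diameter and 24 mm height. About 60 g. Origin: centre of the shank's end face; z axis along the plug towards the knob. At the start its knob rests on the rim, shank in the bore.
- plug_middle (a point): Point on the plug's axis, 30 mm from either end.
- bushing: Knurled brass bushing with a built-in lens, 62 mm long, about 0.16 kg: shank 30 mm diameter, 36 mm long (first 10 mm tapered down to 26 mm), then a collar of 44 mm diameter, 26 mm high, lens in its top face (solid: grip only its outside). Origin: centre of the shank's end face; z along it towards the collar. At the start it stands on its shank end, collar up, in one half of the tray.
- bushing_shoulder (a point): Centre of the bushing's shoulder (underside of the collar), on its axis, 36 mm from the shank's end. Seated, it coincides with tube_rim.
- tray: Low open aluminium parts tray, 152 (its x) x 92 (its y) x 22 mm, walls and floor 4 mm, fixed to the desk; a divider across the middle (at its x = 0) makes two halves of about 70 x 84 mm. The bushing stands in the +x half, the -x half is empty. Origin: centre of the underside.
- paste_jar: Bystander: white paste jar with screw lid, 58 mm diameter, 63 mm high; origin under its centre.
- dropper_bottle: Bystander: brown dropper bottle, 32 mm diameter, 105 mm high; origin under its centre.
- eyepiece: Bystander: black spare eyepiece, 44 mm diameter, 48 mm high; origin under its centre.
- lens_case: Bystander: round objective case, 48 mm diameter, 58 mm high; origin under its centre.
There are look-alikes about, which are no part of the job. What is shaped like the plug but purple or turquoise is not meant.

How it is judged:
By the outcome, as a careful person would: the job done as asked, in the order asked, and still so for the second after the job is handed in, with the robot touching nothing.
It also fails if it takes over 58 s, if anything falls off the work surface, if the arm or the gripper's body presses on something with over 40 N, if the wrist force passes 120 N, or if a joint passes its speed limit or range.

## Robot

A 6-joint arm with a two-finger parallel gripper is mounted at the origin on a cart in front of the work surface, level with it; the furniture and walls round the work are solid. World frame = base frame: x ahead of the robot, y to its left, z up, the work surface at z = 0. Lengths are in mm, angles in rad, forces in N, time in s.
With the tool pointing down it reaches from about 300 to 775 mm from the base axis. Payload 14.6 kg.
Tool frame: the origin (TCP) lies between the finger pads; the fingertips stand 19 mm ahead of it and the grasp point (between the pads) is the TCP; z points along the fingers, y is the line along which they close (so a half turn about z gives the same grasp; the last joint's range is limited). The gripper opens to 85 mm and grips with 20 to 120 N. Pads are 22 mm wide; open, the fingers measure 114 mm over their backs; the gripper's body (76 mm by 85 mm) begins 54 mm behind the grasp point. The pads swing forward as they close: fully open they stand 13 mm farther back than shut.
Start: joints at [-0.067, 0.3, 1.521, -0, 1.321, -0.067], TCP at [549.991, -0.002, 250.281] pointing down, gripper open.
Joint ranges: [-3.03, 3.03], [-0.79, 2.21], [0.23, 2.52], [-1.04, 4.18], [0, 3.07], [-2.55, 2.55]. Speed limits (rad/s): [2.22, 2.22, 2.57, 3.14, 3.14, 3.14].

## Interface

Orientations are given as [roll, pitch, yaw] about the fixed x, y, z axes, in that order (R = Rz(yaw) Ry(pitch) Rx(roll)).
In Python, from bench import monitor, vision, job gives the robot as it stands.
- The arm moves only by the tool arm_command, never from a script. Its argument "deltas" is a list of rows, each a list of 7 numbers: the shift along the tool's x, y, z in m, then the turn, a rotation vector about the tool's x, y, z in degrees, then the gripper's target within -1 to 1 (shut at 1, half-way at 0, fully open at -1). A call has 1 to 8 rows; each row is the pose to reach, as a shift and turn from the pose commanded when the call began, along the tool's axes at that moment; what a row does not reach only later rows make up. A row lasts 1/10 s, in which the tool goes at most 50 mm and 8.59 degrees, less where a joint would pass 70% of its speed; a pose out of reach is approached as far as the arm can. A call with a gripper value outside its range is refused whole. The fingers move at their own pace and stop on an object; the grip force is fixed at half the most. Time passes only in rows, so rows that repeat a pose let the fingers close. It gives the time, the measured TCP pose, the force, the opening and the grip force at its end, in the units of the state.
- monitor.get_obs(): the state, without advancing time (a new reading comes with each control period).
- vision.snapshot(name): name is "scene" or "side" or "wrist"; returns a dict with "image" (400x640x3 uint8, blue, green, red), "mtx" (3x3 intrinsics, pixels), "position" and "attitude" of the camera in the world. Camera axes: x right, y down, z forward; pixel columns grow to the right and rows downward; lengths in mm; the calibration is good to about 2 mm. The wrist camera is an equidistant fisheye: a pixel r from the principal point sees the ray r / f radians off the axis. A picture is of the moment at which its call begins. There is no depth.
- job.close_job(): hands the job in; it is judged then, once.
The state is a dict: "time_s": time; "joint_pos": joint angles; "qd": joint speeds; "tau": joint torques, N m; "ee_pos": TCP position; "tcp_rot": TCP orientation; "force": force on the tool from outside, world axes, zero at the start; "wrist_torque": the same for the moment, N m; "opening": opening from 0.0 (shut) to 1.0 (fully open); "grasp_force": force on a finger pad.
Only numpy, scipy, OpenCV 4.12 (cv2) and the standard library are available. Lean on these libraries where they do the work, as an engineer would, in place of code of your own. Each camera call takes 0.05 s, during which the arm holds its last target. There are 200 camera calls.

## Working session

There is one attempt and no reset: what is moved stays moved. The work goes in short steps, Python scripts to look and compute and a tool call to move; the robot and the scene stay as the last step left them, time stands still between calls to the robot, and variables do not carry over. Pictures are saved under pics/ and viewed, at most 10 in all, crops included, and the job is handed in when it is done.

Besides the shell and the picture viewer there is one more tool, called by a JSON object that holds its "method" and its "body". arm_command: Moves the arm, as the interface text tells. Its arguments: {"type":"object","properties":{"deltas":{"type":"array"}},"required":["deltas"]}

```bash
mkdir -p pics; ls
python3 - <<'E'
from bench import monitor, vision
import cv2, pickle
d={}
for n in ("scene","side","wrist"):
    s=vision.snapshot(n); d[n]=s; cv2.imwrite(f"pics/{n}0.png",s["image"]); print(n,s["mtx"],s["position"],s["attitude"])
pickle.dump(d,open("s0.pkl","wb"))
print(monitor.get_obs())
E
```

```text
pics
scene [[433.29535668   0.         319.76447318]
 [  0.         433.29535668 198.03639876]
 [  0.           0.           1.        ]] [-280.88011938 -519.57845304 1115.04566042] [-2.35616527  0.01353027 -1.13482901]
side [[387.88015296   0.         321.60271154]
 [  0.         387.88015296 200.93374527]
 [  0.           0.           1.        ]] [-36.73273948 944.88994156 635.69632321] [-1.93949071 -0.01787241 -2.63134428]
wrist [[309.70691629   0.         318.32145206]
 [  0.         309.70691629 197.21847394]
 [  0.           0.           1.        ]] [548.56786299  72.30998922 374.18409333] [2.85447583e+00 2.70252888e-04 3.21114275e-04]
{'time_s': 0.15, 'joint_pos': array([-6.65670120e-02,  3.00353461e-01,  1.52143619e+00,  2.32150706e-05,
        1.32070929e+00, -6.65898170e-02]), 'qd': array([ 0.00012796, -0.00110268, -0.0012599 , -0.0005649 , -0.00085308,
       -0.00045617]), 'tau': array([ 1.15317634e-03, -5.43663168e+01, -3.61884356e+01, -9.07762978e-05,
        3.16729136e-03,  4.75633647e-05]), 'ee_pos': array([5.49838035e+02, 3.10976345e-02, 2.49847137e+02]), 'tcp_rot': array([-3.14068987e+00, -8.27431157e-05,  1.57081334e+00]), 'force': array([ 0.2536789 ,  0.60632031, -0.50072634]), 'wrist_torque': array([-0.01605324,  0.01097126, -0.00505091]), 'grasp_force': 0.0, 'opening': 1.0000840051228406}
```

View pics/scene0.png

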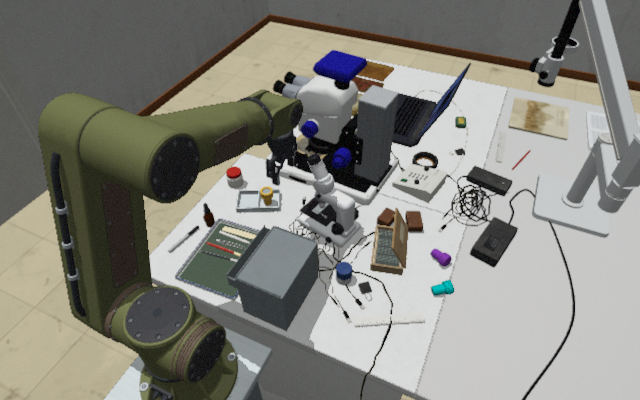

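View pics/side0.png

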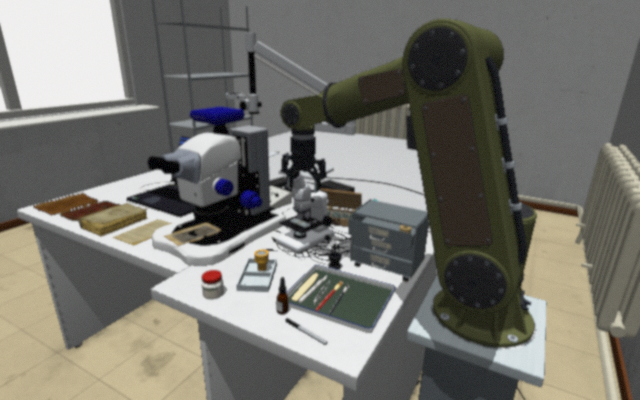

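View pics/wrist0.png

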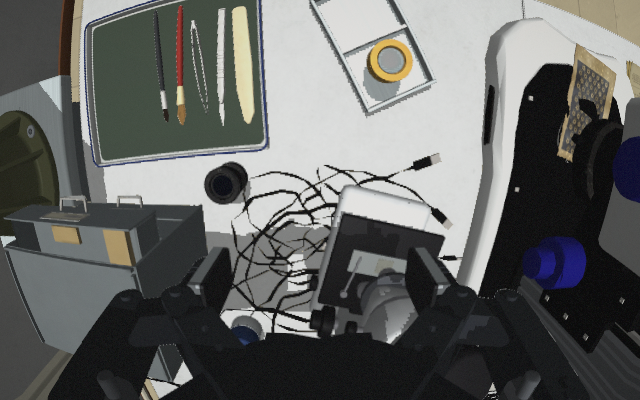

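The scene view shows the tray at (258,201) with the brass bushing at (266,195). The white scope is at (330,205), its eyetube top near (314,158). Lookalikes are purple at (441,257) and turquoise at (443,288), both lying on the desk. The wrist view shows the bushing at (391,61) and the scope at (380,270), partly hidden by the fingers. I'll enlarge the eyetube.

```bash
cat > h.py <<'E'
import numpy as np, cv2
from scipy.spatial.transform import Rotation as R
def ray(s,px,fish=False):
    K=s["mtx"]; d=np.array([(px[0]-K[0,2])/K[0,0],(px[1]-K[1,2])/K[1,1]])
    if fish:
        r=np.hypot(*d); v=np.array([*(d/r*np.sin(r)),np.cos(r)]) if r>0 else np.array([0,0,1.])
    else: v=np.array([*d,1.]); v/=np.linalg.norm(v)
    return np.array(s["position"]), R.from_euler("xyz",s["attitude"]).apply(v)
def plane(s,px,z,fish=False):
    p,v=ray(s,px,fish); return p+v*(z-p[2])/v[2]
def cross(*rays):
    A=sum(np.eye(3)-np.outer(v,v) for p,v in rays); b=sum((np.eye(3)-np.outer(v,v))@p for p,v in rays)
    x=np.linalg.solve(A,b); return x,[np.linalg.norm(np.cross(x-p,v)) for p,v in rays]
def proj(s,X,fish=False):
    c=R.from_euler("xyz",s["attitude"]).inv().apply(np.array(X)-s["position"]); K=s["mtx"]
    if fish:
        r=np.hypot(c[0],c[1]); c=np.array([c[0]/r,c[1]/r,0])*np.arctan2(r,c[2]); return c[:2]*K[0,0]+K[:2,2]
    return c[:2]/c[2]*K[0,0]+K[:2,2]
E
python3 - <<'E'
import pickle,cv2,numpy as np
d=pickle.load(open("s0.pkl","rb"))
a=cv2.resize(d["scene"]["image"][140:250,225:375],None,fx=4,fy=4,interpolation=2)
a=cv2.resize(d["scene"]["image"][140:250,265:365],None,fx=5,fy=5,interpolation=2)[:500,:]
b=cv2.resize(d["side"]["image"][160:270,235:295+40],None,fx=4,fy=4,interpolation=2)
b=cv2.resize(d["side"]["image"][165:265,270:340],None,fx=5,fy=5,interpolation=2)[:500,:300]
cv2.imwrite("pics/c1.png",np.hstack([a,b]))
E
```

```text
(no output)
```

View pics/c1.png

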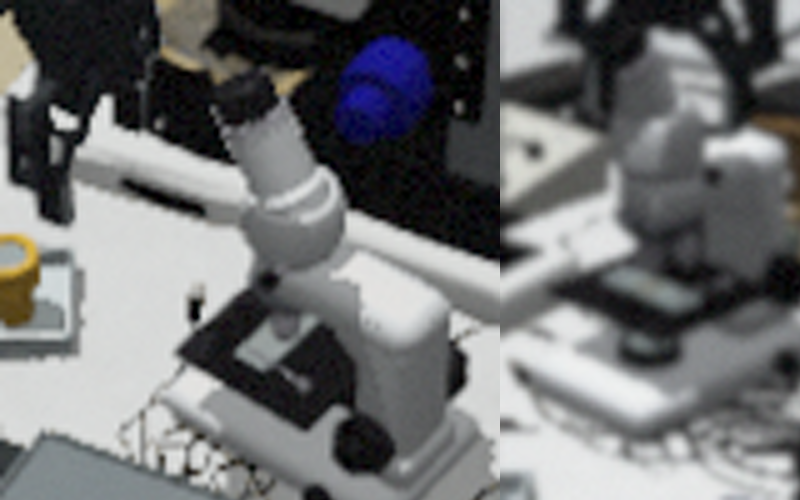

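Run:
```python
import pickle; from h import *
np.set_printoptions(precision=0,suppress=True)
d=pickle.load(open("s0.pkl","rb")); s=d["scene"];w=d["wrist"]
# scene full px from crop: 265+u/5, 140+v/5
f=lambda u,v:(265+u/5,140+v/5)
print("knob top",plane(s,f(238,82),284),"knob mid",plane(s,f(246,97),272),"tube base",plane(s,f(290,190),170))
g=lambda u,v:(270+(u-500)/5,165+v/5)
print("side knob",plane(d["side"],g(630,50),272), cross(ray(s,f(246,97)),ray(d["side"],g(630,50))))
print("base corners scene",plane(s,f(160,395),30),plane(s,f(290,500),30),plane(s,f(480,440),30))
print("base corners side",plane(d["side"],g(510,360),30),plane(d["side"],g(640,425),20))
print("base corner wrist",plane(w,(345,186),30,1),plane(w,(430,200),30,1),plane(w,(310,310),30,1))
print("bushing top wrist",plane(w,(391,61),66,1),"tray corners",[plane(w,p,22,1) for p in((311,0),(367,113),(436,80),(393,0))])
```

```text
knob top [619. -64. 284.] knob mid [621. -68. 272.] tube base [658. -80. 170.]
side knob [596. -34. 272.] (array([621., -67., 264.]), [np.float64(5.954065512914588), np.float64(5.954065512914579)])
base corners scene [574. -20.  30.] [ 527. -138.   30.] [ 626. -232.   30.]
base corners side [696. -34.  30.] [578. -17.  20.]
base corner wrist [579. -16.  30.] [684. -33.  30.] [ 537. -190.   30.]
bushing top wrist [621. 122.  66.] tray corners [array([540., 201.,  22.]), array([604.,  68.,  22.]), array([686., 111.,  22.]), array([635., 205.,  22.])]
```

Run:
```python
import pickle; from h import *
np.set_printoptions(precision=0,suppress=True)
d=pickle.load(open("s0.pkl","rb")); s=d["scene"];w=d["wrist"];e=d["side"]
f=lambda u,v:(265+u/5,140+v/5)
print("blue knob near", cross(ray(s,f(360,108)),ray(w,(540,262),1)), cross(ray(s,f(360,108)),ray(e,(250,200))))
print("jar lid", cross(ray(s,(234,173)),ray(e,(211,276))))
print("white base edge",[plane(w,p,30,1) for p in((485,100),(480,250))])
print("grey column of big scope", cross(ray(s,(362,180)),ray(e,(262,200))))
```

```text
blue knob near (array([790., -72., 134.]), [np.float64(0.6667590940181454), np.float64(0.6667590940179002)]) (array([807., -66., 129.]), [np.float64(7.253364069955172), np.float64(7.253364069955196)])
jar lid (array([666., 287.,  54.]), [np.float64(1.6931093804779425), np.float64(1.6931093804780848)])
white base edge [array([750.,  93.,  30.]), array([ 770., -105.,   30.])]
grey column of big scope (array([ 817., -161.,   85.]), [np.float64(20.315713960447248), np.float64(20.315713960447415)])
```

{"method": "arm_command", "body": {"deltas": [[0,0,-0.05,0,0,0,-1],[0,0.02,-0.1,0,0,0,-1],[0,0.06,-0.13,0,-8,0,-1],[-0.01,0.075,-0.13,0,-16,0,-1],[-0.01,0.075,-0.13,0,-24,0,-1],[-0.01,0.075,-0.13,0,-30,0,-1],[-0.01,0.075,-0.13,0,-30,0,-1]]}}

```text
time_s: 0.85
ee_pos: [625.0, -8.4, 378.6]
tcp_rot: [-3.138, 0.525, 1.575]
force: [1.5, 0.7, -0.4]
opening: 1.001
grasp_force: 0.0
```

Run:
```python
from bench import monitor, vision
import cv2, pickle
s=vision.snapshot("wrist"); cv2.imwrite("pics/w1.png",s["image"]); pickle.dump(s,open("w1.pkl","wb"))
o=monitor.get_obs();print(o["ee_pos"],o["tcp_rot"],s["position"],s["attitude"])
```

```text
[625.01475259  -9.01707847 379.28562531] [-3.13947248  0.52156307  1.57340392] [623.56613109 116.1694693  450.10316298] [2.32902797e+00 2.31145709e-03 2.85475327e-03]
```

View pics/w1.png

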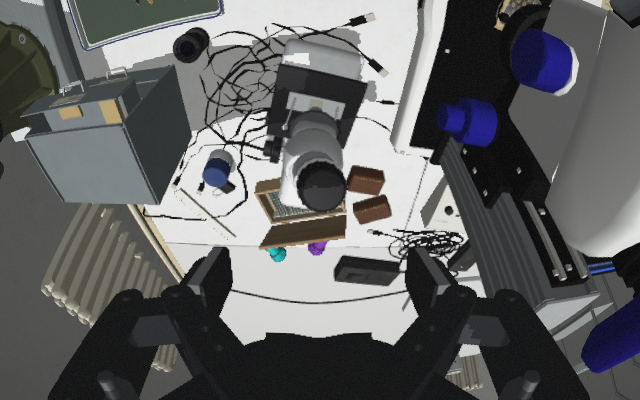

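The w1 view shows three candidates: the black ribbed knob in the scope's eyetube (322,187), a purple lookalike (317,248) and a turquoise one (277,255), both lying on the desk. The black one in the tube fits the description. I'll take a second viewpoint to triangulate it and crop it to confirm.

{"method": "arm_command", "body": {"deltas": [[0,-0.04,0.0,0,0,0,-1],[0,-0.07,0.02,0,0,0,-1],[0,-0.07,0.02,0,0,0,-1],[0,-0.07,0.02,0,0,0,-1]]}}

```text
time_s: 1.3
ee_pos: [554.8, -20.6, 364.0]
tcp_rot: [3.14, 0.521, 1.569]
force: [0.7, -0.6, -0.2]
opening: 1.0
grasp_force: 0.0
```

Run:
```python
from bench import monitor, vision
import pickle; from h import *
np.set_printoptions(precision=1,suppress=True)
s=vision.snapshot("wrist"); pickle.dump(s,open("w2.pkl","wb"))
w=pickle.load(open("w1.pkl","rb"))
def knob(s,guess):
    im=s["image"]; m=((im.max(2)<70)*255).astype(np.uint8)
    m=cv2.morphologyEx(m,cv2.MORPH_OPEN,np.ones((5,5),np.uint8))
    n,l,st,c=cv2.connectedComponentsWithStats(m)
    x,y=np.int32(guess); ys=[i for i in range(1,n) if np.hypot(*(c[i]-guess))<40 and st[i,4]>200]
    for i in ys: print(i,st[i],c[i])
    i=min(ys,key=lambda i:np.hypot(*(c[i]-guess)))
    cn=cv2.findContours(np.uint8(l==i),0,1)[0][0]; e=cv2.fitEllipse(cv2.convexHull(cn)); print(e); return e
e1=knob(w,(322,187)); g=proj(s,[622,-68,280],1); print(g); e2=knob(s,g)
print(cross(ray(w,e1[0],1),ray(s,e2[0],1)))
for z,a,b in((100,(283,65),(367,82)),(25,(285,40),(360,55)),(100,(283,65),(270,137))):
    v=plane(w,b,z,1)-plane(w,a,z,1); print(v,np.degrees(np.arctan2(v[1],v[0])))
a=[]
for t,c in((w,(322,160)),(s,g-[0,25])):
    x,y=np.int32(c); a.append(cv2.resize(t["image"][max(y-65,0):y+65,x-48:x+48],(390,528),interpolation=2))
cv2.imwrite("pics/c2.png",np.hstack(a)); print(x,y)
o=monitor.get_obs();print(o["ee_pos"],o["tcp_rot"])
```

```text
11 [ 297  162   50   51 1956] [321.3 186.3]
((321.2792053222656, 186.36790466308594), (48.80119705200195, 51.645477294921875), 162.39503479003906)
[407.  204.4]
15 [ 384  163   52   53 2194] [409.3 188.8]
((409.1805725097656, 188.8653564453125), (52.073280334472656, 54.1124382019043), 142.62168884277344)
(array([626.1, -65.1, 265.9]), [np.float64(0.023279819566886652), np.float64(0.023279819566922176)])
[101.8 -22.    0. ] -12.178533323579618
[105.2 -22.2   0. ] -11.911989745942861
[ -24.8 -106.9    0. ] -103.08970366189247
407 179
[555.5 -20.4 364.2] [3.1 0.5 1.6]
```

View pics/c2.png

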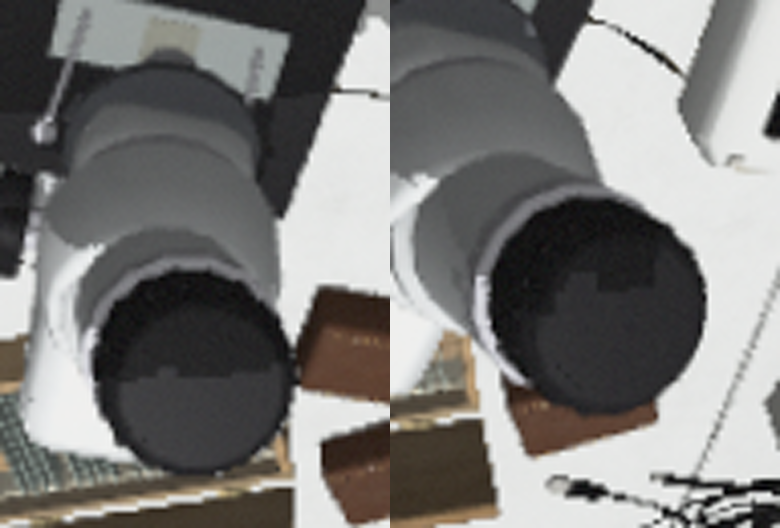

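The crop confirms the target: a black ribbed knob sitting on the white eyetube's rim. The scope is yawed about -12°. Now the pre-grasp pose, tool along the tube axis and 65 mm out.

```bash
cat >> h.py <<'E'
def axis(az=-12.2,tilt=30):
    t=np.radians(tilt); z=np.radians(az); return np.array([-np.sin(z)*np.sin(t),np.cos(z)*np.sin(t),np.cos(t)])
def rot(az=-12.2,tilt=30):  # tool pose: z=-axis, y level
    z=np.radians(az); a=axis(az,tilt); y=np.array([np.cos(z),np.sin(z),0]); return R.from_matrix(np.c_[np.cross(y,-a),y,-a])
def move(p,Rt=None,o=None):
    from bench import monitor
    o=o or monitor.get_obs(); R0=R.from_euler("xyz",o["tcp_rot"]); Rt=Rt or R0
    print("shift m",np.round(R0.inv().apply(np.array(p)-o["ee_pos"])/1000,4),"turn",np.round(np.degrees((R0.inv()*Rt).as_rotvec()),2))
E
python3 - <<'E'
from h import *
a=axis(); print(a); move(np.array([626,-62,269.5])+65*a,rot())
E
```

```text
[0.1056624  0.48870795 0.8660254 ]
shift m [0.0108 0.0773 0.0383] turn [ 6.17 -0.13 10.45]
```

{"method": "arm_command", "body": {"deltas": [[0.0,0.03,0,3,0,5,-1],[0.01,0.0775,0.01,6.2,-0.1,10.5,-1],[0.011,0.0775,0.038,6.2,-0.1,10.5,-1],[0.011,0.0775,0.038,6.2,-0.1,10.5,-1],[0.011,0.0775,0.038,6.2,-0.1,10.5,-1]]}}

```text
time_s: 1.85
ee_pos: [632.4, -29.6, 325.5]
tcp_rot: [-3.14, 0.525, 1.359]
force: [-0.7, -0.1, 1.3]
opening: 1.004
grasp_force: 0.0
```

```bash
cat >> h.py <<'E'
def knob(s,guess,thr=70):
    m=((s["image"].max(2)<thr)*255).astype(np.uint8)
    m=cv2.morphologyEx(m,cv2.MORPH_OPEN,np.ones((5,5),np.uint8))
    n,l,st,c=cv2.connectedComponentsWithStats(m)
    i=min([i for i in range(1,n) if st[i,4]>200],key=lambda i:np.hypot(*(c[i]-guess)))
    e=cv2.fitEllipse(cv2.convexHull(cv2.findContours(np.uint8(l==i),0,1)[0][0])); print(st[i],e); return e[0]
E
python3 - <<'E'
from bench import monitor, vision
import pickle; from h import *
np.set_printoptions(precision=1,suppress=True)
s=vision.snapshot("wrist"); pickle.dump(s,open("w3.pkl","wb")); cv2.imwrite("pics/w3.png",s["image"])
W=[pickle.load(open(f"w{i}.pkl","rb")) for i in(1,2,3)]
g=[knob(w,proj(w,[626,-63,270],1)) for w in W]
print(g,proj(s,[626,-62,269.5],1),cross(*[ray(w,p,1) for w,p in zip(W,g)]))
o=monitor.get_obs();print(o["ee_pos"],o["tcp_rot"])
E
```

```text
[ 297  162   50   51 1956] ((321.2792053222656, 186.36790466308594), (48.80119705200195, 51.645477294921875), 162.39503479003906)
[ 384  163   52   53 2194] ((409.1805725097656, 188.8653564453125), (52.073280334472656, 54.1124382019043), 142.62168884277344)
[ 291  188   92   80 3944] ((331.9327697753906, 227.64703369140625), (80.6349868774414, 103.58427429199219), 75.59619140625)
[(321.2792053222656, 186.36790466308594), (409.1805725097656, 188.8653564453125), (331.9327697753906, 227.64703369140625)] [321.2 221.2] (array([628.3, -70.2, 263.9]), [np.float64(3.0996035734936034), np.float64(2.3368178075519683), np.float64(5.265272357497937)])
[632.2 -29.3 327. ] [3.1 0.5 1.4]
```

View pics/w3.png

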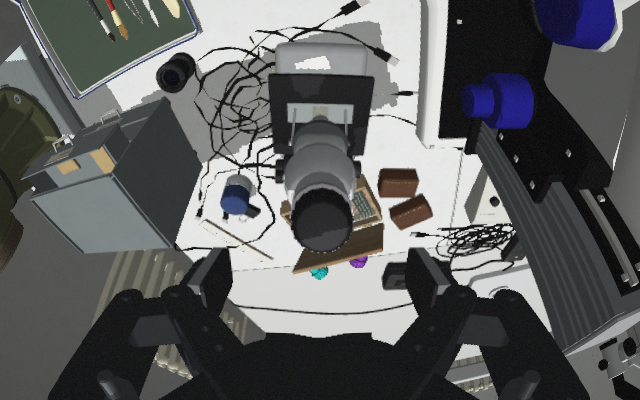

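The knob at (322,220) lies within 1 px of its predicted position, and the scope appears upright in the tool frame, so the azimuth is right. Going in to grip.

{"method": "arm_command", "body": {"deltas": [[0,0.0,0.035,0,0,0,-1],[0,0.0,0.061,0,0,0,-1],[0,0,0.061,0,0,0,-1],[0,0,0.061,0,0,0,0.5],[0,0,0.061,0,0,0,1],[0,0,0.061,0,0,0,1],[0,0,0.061,0,0,0,1],[0,0,0.061,0,0,0,1]]}}

```text
time_s: 2.7
ee_pos: [627.0, -58.6, 274.0]
tcp_rot: [3.138, 0.524, 1.358]
force: [5.9, 3.7, 7.3]
opening: 0.445
grasp_force: 59.8
```

{"method": "arm_command", "body": {"deltas": [[0,0,-0.006,0,0,0,1],[0,0.0,-0.015,0,0,0,1],[0,0,-0.025,0,0,0,1],[0,0,-0.036,0,0,0,1],[0,0,-0.05,0,0,0,1],[0,0,-0.07,0,0,0,1],[0,0,-0.08,0,0,0,1],[0,0,-0.08,0,0,0,1]]}}

```text
time_s: 3.5
ee_pos: [634.8, -19.3, 342.6]
tcp_rot: [3.141, 0.525, 1.359]
force: [-0.2, -0.6, -1.2]
opening: 0.444
grasp_force: 63.8
```

Run:
```python
from bench import monitor, vision
import pickle; from h import *
np.set_printoptions(precision=1,suppress=True)
s=vision.snapshot("wrist"); pickle.dump(s,open("w4.pkl","wb")); cv2.imwrite("pics/w4.png",s["image"])
o=monitor.get_obs();print(o["ee_pos"],o["opening"],o["grasp_force"])
# tray rim from w0 wrist + scene: yellow bushing
d=pickle.load(open("s0.pkl","rb"))
def yel(im,A):
    h=cv2.cvtColor(im,cv2.COLOR_BGR2HSV); m=cv2.inRange(h,(15,120,90),(32,255,255)); n,l,st,c=cv2.connectedComponentsWithStats(m)
    i=1+np.argmax(st[1:,4]); print(st[i],c[i]); return l==i
for n in d: yel(d[n]["image"],0)
cv2.imwrite("pics/c3.png",cv2.resize(d["wrist"]["image"][0:130,290:460],None,fx=4,fy=4))
```

```text
[634.6 -19.8 341.3] 0.4451333100123868 63.76084327697754
[358  61  36  20 393] [376.2  70.9]
[ 36 194  60  20 416] [ 64.8 204. ]
[369  39  43  43 832] [390.2  60.1]
```

View pics/w4.png

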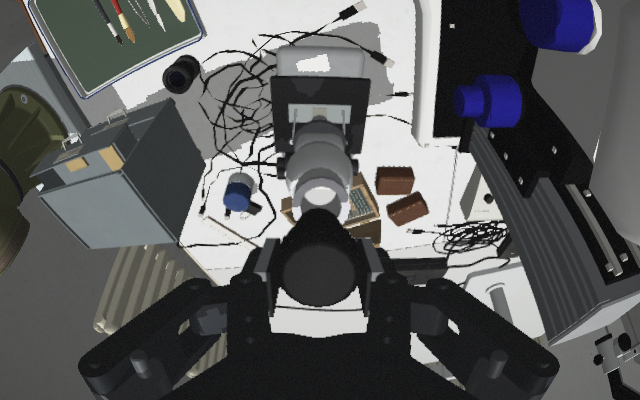

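Plug is out (gripped at (318,275)) and the open bore shows at (320,195). Next, over the tray with the tool down, closing along the tray's short side.

Run:
```python
from h import *
move([620,100,290],rot(27.7,0))
```

```text
shift m [ 0.1244 -0.0395 -0.0128] turn [-10.52  28.84 -38.91]
```

{"method": "arm_command", "body": {"deltas": [[0.02,-0.005,-0.012,-1.7,4.8,-6.4,1],[0.05,-0.015,-0.013,-3.4,9.6,-12.8,1],[0.08,-0.025,-0.013,-5.1,14.4,-19.2,1],[0.11,-0.035,-0.013,-6.8,19.2,-25.6,1],[0.124,-0.0395,-0.013,-8.6,24,-32,1],[0.124,-0.0395,-0.013,-10.5,28.8,-38.9,1],[0.124,-0.0395,-0.013,-10.5,28.8,-38.9,1],[0.124,-0.0395,-0.013,-10.5,28.8,-38.9,1]]}}

```text
time_s: 4.35
ee_pos: [619.8, 98.7, 289.7]
tcp_rot: [-3.139, 0.002, 2.048]
force: [0.3, 0.6, -0.7]
opening: 0.444
grasp_force: 63.8
```

Run:
```python
from bench import monitor, vision
import pickle; from h import *
s=vision.snapshot("wrist"); pickle.dump(s,open("w5.pkl","wb")); cv2.imwrite("pics/w5.png",s["image"])
o=monitor.get_obs();print(o["ee_pos"],o["tcp_rot"],o["grasp_force"],s["position"])
```

```text
[619.82608633  99.0333397  289.79405569] [-3.13877925e+00  2.22192574e-03  2.04929845e+00] 63.75804305076599 [585.46610374 163.3036349  413.93419882]
```

View pics/w5.png

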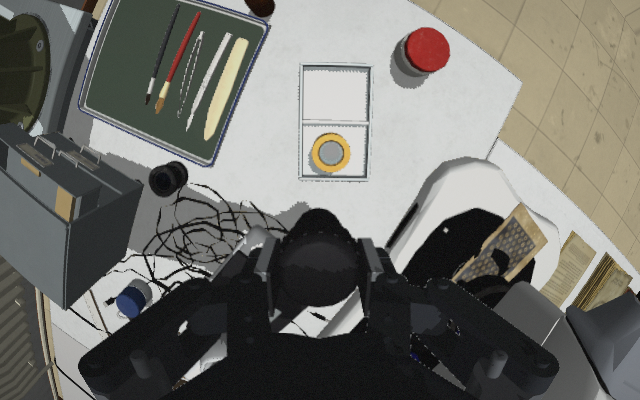

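The tray corners are at (301,63), (374,64), (368,181) and (299,179). The bushing ring is at (331,153), and the empty half is centred near (336,95).

Run:
```python
import pickle; from h import *
np.set_printoptions(precision=1,suppress=True)
w0=pickle.load(open("s0.pkl","rb"))["wrist"]; w5=pickle.load(open("w5.pkl","rb"))
def ring(s,roi):
    x0,y0,x1,y1=roi; m=cv2.inRange(cv2.cvtColor(s["image"],cv2.COLOR_BGR2HSV),(15,110,80),(35,255,255)); k=np.zeros_like(m); k[y0:y1,x0:x1]=m[y0:y1,x0:x1]
    e=cv2.fitEllipse(cv2.convexHull(cv2.findNonZero(k))); print(e); return e[0]
print("bushing",cross(ray(w0,ring(w0,(350,20,430,100)),1),ray(w5,ring(w5,(300,125,365,180)),1)))
for a,b in(((367,114),(299,180)),((436,81),(368,181))): print("corner",cross(ray(w0,a,1),ray(w5,b,1)))
c=np.array([plane(w5,p,22,1) for p in((301,63),(374,64),(368,181),(299,179))]); print(c,c.mean(0))
v=c[0]+c[1]-c[2]-c[3]; print("long axis deg",np.degrees(np.arctan2(v[1],v[0])))
print("-x half",c.mean(0)+38*v/np.linalg.norm(v))
```

```text
((389.4916687011719, 60.75374221801758), (42.818424224853516, 44.81380081176758), 68.06523132324219)
((330.42034912109375, 152.25265502929688), (37.64457702636719, 38.743927001953125), 178.90902709960938)
bushing (array([620.8, 123.5,  58.8]), [np.float64(0.16748703692711245), np.float64(0.16748703692696354)])
corner (array([605.5,  66.3,  12.8]), [np.float64(0.4539202774585418), np.float64(0.4539202774585504)])
corner (array([684.9, 109.5,  25.8]), [np.float64(0.313652009114286), np.float64(0.31365200911435703)])
[[539.5 203.5  22. ]
 [620.3 245.7  22. ]
 [686.1 108.8  22. ]
 [604.8  69.5  22. ]] [612.7 156.9  22. ]
long axis deg 115.83302363431466
-x half [596.1 191.1  22. ]
```

Run:
```python
from h import *
move([596,191,58],rot(26.5,0))
```

```text
shift m [0.0931 0.0218 0.2315] turn [-0.16  0.13  0.92]
```

{"method": "arm_command", "body": {"deltas": [[0.047,0.011,0.02,0,0,0.9,1],[0.093,0.022,0.06,-0.1,0.1,0.9,1],[0.093,0.022,0.11,-0.1,0.1,0.9,1],[0.093,0.022,0.16,-0.1,0.1,0.9,1],[0.093,0.022,0.2,-0.1,0.1,0.9,1],[0.093,0.022,0.222,-0.1,0.1,0.9,1],[0.093,0.022,0.2315,-0.1,0.1,0.9,1],[0.093,0.022,0.2315,-0.1,0.1,0.9,1]]}}

```text
time_s: 5.2
ee_pos: [595.9, 192.1, 59.0]
tcp_rot: [-3.141, 0.0, 2.036]
force: [0.2, 0.3, -1.0]
opening: 0.448
grasp_force: 66.9
```

{"method": "arm_command", "body": {"deltas": [[0,0,0.002,0,0,0,1],[0,0,0.004,0,0,0,1],[0,0,0.004,0,0,0,1],[0,0,0.004,0,0,0,1]]}}

```text
time_s: 5.6
ee_pos: [596.4, 192.1, 58.5]
tcp_rot: [3.14, 0.0, 2.036]
force: [-19.0, -5.6, 37.9]
opening: 0.446
grasp_force: 71.4
```

{"method": "arm_command", "body": {"deltas": [[0,0,-0.003,0,0,0,1],[0,0,-0.0035,0,0,0,1],[0,0,-0.0035,0,0,0,1]]}}

```text
time_s: 5.9
ee_pos: [596.3, 192.1, 58.7]
tcp_rot: [3.14, -0.001, 2.037]
force: [-2.0, -0.5, 8.8]
opening: 0.444
grasp_force: 67.8
```

{"method": "arm_command", "body": {"deltas": [[0,0,0,0,0,0,0.0],[0,0,0,0,0,0,-0.3],[0,0,0,0,0,0,-0.6],[0,0,0,0,0,0,-0.6],[0,0,-0.03,0,0,0,-0.6],[0,0,-0.07,0,0,0,-0.6],[-0.01,0,-0.11,0,0,0,-1],[-0.03,0.0,-0.12,0,0,0,-1]]}}

```text
time_s: 6.7
ee_pos: [610.6, 165.8, 183.1]
tcp_rot: [3.135, 0.0, 2.039]
force: [0.3, 0.2, 0.1]
opening: 0.998
grasp_force: 0.0
```

Run:
```python
from bench import monitor, vision
import pickle; from h import *
np.set_printoptions(precision=1,suppress=True)
s=vision.snapshot("wrist"); pickle.dump(s,open("w6.pkl","wb")); cv2.imwrite("pics/w6.png",s["image"])
print(proj(s,[620.7,123.5,60],1)); move([620.7,123.5,120],rot(26.5,0))
```

```text
[306.9 243. ]
shift m [-0.  -0.   0.1] turn [0.4 0.1 0.2]
```

View pics/w6.png

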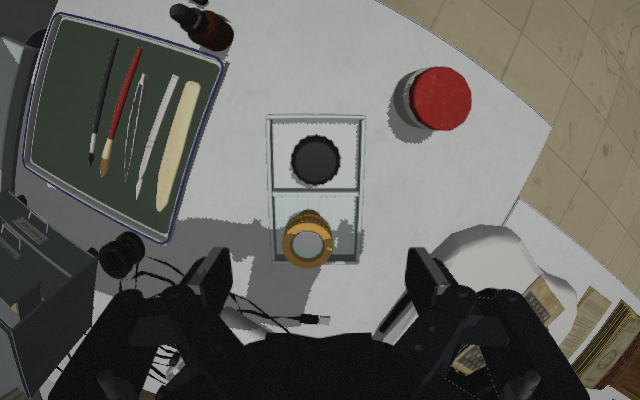

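Plug stands upright in the −x half at (316,160); the bushing ring is at (307,243). I have used all 10 picture views, so from here I work from numbers alone.

```bash
sed -i '1i import numpy as np; np.set_printoptions(suppress=True)' h.py
python3 - <<'E'
import pickle; from h import *
W=[pickle.load(open("s0.pkl","rb"))["wrist"]]+[pickle.load(open(f"w{i}.pkl","rb")) for i in(5,6)]
rs=[]
for s,g in zip(W,((389,61),(330,152),(307,243))):
    m=cv2.inRange(cv2.cvtColor(s["image"],cv2.COLOR_BGR2HSV),(12,90,60),(38,255,255))
    k=np.zeros_like(m); x,y=g; k[y-40:y+40,x-40:x+40]=m[y-40:y+40,x-40:x+40]
    k=cv2.morphologyEx(k,cv2.MORPH_CLOSE,np.ones((3,3),np.uint8))
    cs,h=cv2.findContours(k,cv2.RETR_CCOMP,cv2.CHAIN_APPROX_NONE)
    hole=max([c for c,hh in zip(cs,h[0]) if hh[3]>=0],key=cv2.contourArea); e=cv2.fitEllipse(hole); print(e); rs.append(ray(s,e[0],1))
b,r=cross(*rs); print("bushing top",b,r); move([b[0],b[1],57],rot(26.5,0))
E
```

```text
((390.5426940917969, 60.050331115722656), (26.508359909057617, 28.076358795166016), 137.5307159423828)
((330.6288757324219, 152.49595642089844), (24.891748428344727, 25.197254180908203), 86.6172866821289)
((307.0056457519531, 244.34783935546875), (29.254100799560547, 32.57284927368164), 93.99345397949219)
bushing top [620.82885864 123.73247145  63.03165635] [np.float64(0.03250996387123584), np.float64(0.10176041509291688), np.float64(0.07090347563322753)]
shift m [-0.0387 -0.0102  0.1256] turn [0.37 0.05 0.2 ]
```

{"method": "arm_command", "body": {"deltas": [[-0.0385,-0.0102,0.03,0.4,0,0.2,-1],[-0.0385,-0.0102,0.07,0.4,0,0.2,-1],[-0.0385,-0.0102,0.105,0.4,0,0.2,-1],[-0.0385,-0.0102,0.1255,0.4,0,0.2,-1],[-0.0385,-0.0102,0.1255,0.4,0,0.2,-1],[-0.0385,-0.0102,0.1255,0.4,0,0.2,0.2],[-0.0385,-0.0102,0.1255,0.4,0,0.2,1],[-0.0385,-0.0102,0.1255,0.4,0,0.2,1]]}}

```text
time_s: 7.55
ee_pos: [618.3, 126.3, 54.0]
tcp_rot: [-3.137, -0.001, 2.034]
force: [-1.0, -1.1, 4.2]
opening: 0.515
grasp_force: 9.6
```

{"method": "arm_command", "body": {"deltas": [[0,0,0,0,0,0,1],[0,0,0,0,0,0,1],[0,0,0,0,0,0,1]]}}

```text
time_s: 7.85
ee_pos: [618.4, 126.3, 54.2]
tcp_rot: [-3.138, -0.001, 2.034]
force: [-0.5, -0.5, 5.6]
opening: 0.5
grasp_force: 60.2
```

The TCP ended 3 mm off and too low because the pose I measured from had not settled. Regripping centred and higher, so the fingertips stay above the shoulder.

{"method": "arm_command", "body": {"deltas": [[0,0,0,0,0,0,0],[0,0,0,0,0,0,-0.4],[0,0,0,0,0,0,-0.4],[-0.0034,0,-0.006,0,0,0,-0.4],[-0.0034,0,-0.006,0,0,0,-0.4],[-0.0034,0,-0.006,0,0,0,0.4],[-0.0034,0,-0.006,0,0,0,1],[-0.0034,0,-0.006,0,0,0,1]]}}

```text
time_s: 8.65
ee_pos: [619.4, 123.0, 59.0]
tcp_rot: [-3.135, -0.001, 2.034]
force: [-1.4, -1.0, 5.9]
opening: 0.494
grasp_force: 59.7
```

{"method": "arm_command", "body": {"deltas": [[0,0,0,0,0,0,1],[0,0,0,0,0,0,1],[0,0,0,0,0,0,1]]}}

```text
time_s: 8.95
ee_pos: [619.4, 123.0, 58.9]
tcp_rot: [-3.135, -0.001, 2.034]
force: [-1.0, -0.9, 5.5]
opening: 0.498
grasp_force: 59.7
```

{"method": "arm_command", "body": {"deltas": [[0,0,-0.02,0,0,0,1],[0,0,-0.06,0,0,0,1],[0,0,-0.11,0,0,0,1],[0,0,-0.16,0,0,0,1],[0,0,-0.21,0,0,0,1],[0,0,-0.26,0,0,0,1],[0,0,-0.3,0,0,0,1],[0,0,-0.3,0,0,0,1]]}}

```text
time_s: 9.75
ee_pos: [621.7, 123.7, 364.7]
tcp_rot: [3.139, 0.001, 2.034]
force: [0.3, -0.1, -1.1]
opening: 0.5
grasp_force: 61.1
```

Run:
```python
from h import *; import pickle
a=axis(); rim=np.array([624.7,-67.9,259.1]); move(rim+115*a,rot())
s=pickle.load(open("w4.pkl","rb")); print(proj(s,rim,1))
g=cv2.cvtColor(s["image"],cv2.COLOR_BGR2GRAY); print(g[170:222:3,290:353:3])
```

```text
shift m [-0.1278 -0.047   0.0061] turn [ 10.29 -28.8   37.82]
[320.32543591 206.73587988]
[[ 97  99 105 108 112 114 103  84  83  84  86  85  85  83 118 119 114 112
  107 104 112]
 [100 103 109 119 128  85  83  84  85  85  85  84  83  83  84  92 128 117
  113 107 114]
 [102 107 122 142  82  84  83  83  83  79  73  75  83  83  85  86 107 138
  118 112 119]
 [105 122 153  86  84  84  72  90 105 115 126 126 111  97  78  81  84 109
  135 115 134]
 [176 231 232  84  77  87 127 126 126 126 127 129 126 125 127 120  76  88
  146 129 141]
 [209 234  87  79 114 126 127 128 127 129 129 128 129 128 129 128 124  84
  132 192 147]
 [219 211  82 117 130 131 131 154 197 238 239 238 237 211 131 131 130 131
  105 154 159]
 [221 209 105 130 131 134 193 214 214 214 214 215 214 214 206 146 130 131
  121 208 127]
 [214 172 127 128 128 195 214 215 214 215 213 214 214 213 214 170 127 129
  129 119 115]
 [ 89 167 126 127 116 172 215 214 214 215 213 213 214 214 213  83 103 127
  126 132 115]
 [ 84 134 129 129  84  83 186 214 213 215 214 213 213 214 116  82  87 130
  131 142 162]
 [ 81 128 130 129  83  84  85 135 204 212 215 209 185  84  83  84  86 191
  224 224 160]
 [ 83 131 132 193  83  82  85  85  85  87  92  85  85  85  85  83  87 150
  225 224 187]
 [140 227 226 227  84  84  79  25  17  20  20  25  59  82  83  83  82 202
  226 226 169]
 [ 59 215 228 229  72  45  17  17  18  16  23  21  16  21  71  82  75 227
  227 226  78]
 [ 57 197 224 224  18  13  16  19  17  21  22  19  21  20  18  55 109 224
  224 219 110]
 [ 75  59 226 126  20  18  19  22  23  13  21  18  18  17  19  18 211 225
  225 177 143]
 [131  63  56  22  21  17  20  19  16  23  15  11  16  20  20  19  20 228
  163  72  70]]
```

Run:
```python
from h import *; import pickle
a=axis(); rim=np.array([624.7,-67.9,259.1]); M=rot().as_matrix(); s=pickle.load(open("w4.pkl","rb"))
for r in (16,22):
  for n,v in(("x+",M[:,0]),("x-",-M[:,0]),("y+",M[:,1]),("y-",-M[:,1])): print(r,n,proj(s,rim+r*v,1).round(1))
g=cv2.cvtColor(s["image"],cv2.COLOR_BGR2GRAY); print("col320",g[160:210,320]); print("row203",g[203,288:352]); print("row206",g[206,288:352])
```

```text
16 x+ [320.4 186.1]
16 x- [320.3 226.5]
16 y+ [341.5 206.7]
16 y- [299.1 206.7]
22 x+ [320.4 178.2]
22 x- [320.2 233.6]
22 y+ [349.5 206.7]
22 y- [291.1 206.7]
col320 [105 106 106 109 109 111 114  96  85  85  86  85  83  85  85  82  73  70
 113 126 125 126 127 127 127 129 182 238 239 223 215 214 215 214 213 214
 214 213 214 213 214 214 215 215 208 128  92  70  45  20]
row203 [ 84  81  81  85 124 128 132 130 130 132 130 129 116  90  83  84  84  84
  84  84  85  83  98 135 171 197 204 206 210 212 212 215 215 213 211 209
 201 200 185 150 110  84  84  84  83  85  83  84  84  84  86  90 131 191
 223 224 224 224 224 224 223 194 160 136]
row206 [ 84  86  83  88 126 131 133 132 132 131 203 193 144  80  83  82  83  82
  84  83  85  85  86  85  85  83  85  83  85  87  87  95  92  88  84  85
  86  87  85  84  85  85  86  85  85  84  84  83  81  82  87  87 102 150
 223 225 225 225 225 224 224 224 187 135]
```

{"method": "arm_command", "body": {"deltas": [[-0.03,-0.01,0.0,1.7,-4.8,6.3,1],[-0.06,-0.02,0.0,3.4,-9.6,12.6,1],[-0.09,-0.03,0.0,5.1,-14.4,18.9,1],[-0.11,-0.04,0,6.8,-19.2,25.2,1],[-0.128,-0.047,0.006,8.6,-24,31.5,1],[-0.128,-0.047,0.006,10.3,-28.8,37.8,1],[-0.128,-0.047,0.006,10.3,-28.8,37.8,1],[-0.128,-0.047,0.006,10.3,-28.8,37.8,1]]}}

```text
time_s: 10.55
ee_pos: [636.5, -11.5, 351.6]
tcp_rot: [-3.129, 0.525, 1.368]
force: [-0.4, 0.1, -1.2]
opening: 0.497
grasp_force: 61.1
```

The predicted rim ellipse matches w4 to under 1 px. Settling, then the exact alignment.

{"method": "arm_command", "body": {"deltas": [[0,0,0,0,0,0,1],[0,0,0,0,0,0,1],[0,0,0,0,0,0,1]]}}

```text
time_s: 10.85
ee_pos: [636.2, -12.1, 353.0]
tcp_rot: [-3.132, 0.526, 1.364]
force: [0.0, 0.5, -1.0]
opening: 0.496
grasp_force: 61.1
```

Run:
```python
from h import *; from bench import vision
rim=np.array([624.7,-67.9,259.1]); a=axis(); move(rim+58*a,rot())
# held bushing lens centre in tool frame, at assumed depth 26-19=7 mm behind TCP
from bench import monitor
s=vision.snapshot("wrist"); o=monitor.get_obs(); R0=R.from_euler("xyz",o["tcp_rot"])
g=proj(s,o["ee_pos"]+R0.apply([0,0,-7]),1); print("expected lens px",g)
m=cv2.inRange(cv2.cvtColor(s["image"],cv2.COLOR_BGR2HSV),(12,90,50),(38,255,255)); x,y=np.int32(g); k=np.zeros_like(m); k[y-70:y+70,x-70:x+70]=m[y-70:y+70,x-70:x+70]
k=cv2.morphologyEx(k,cv2.MORPH_CLOSE,np.ones((3,3),np.uint8))
cs,h=cv2.findContours(k,cv2.RETR_CCOMP,cv2.CHAIN_APPROX_NONE)
for c,hh in zip(cs,h[0]):
    if cv2.contourArea(c)>150: print(hh[3]>=0,cv2.contourArea(c),cv2.fitEllipse(c))
for dx in(-5,5): print(dx,proj(s,o["ee_pos"]+R0.apply([dx,0,-7]),1))
```

```text
shift m [-0.0023  0.0009  0.0518] turn [-0.4   0.14  0.29]
expected lens px [321.29951213 278.04679988]
False 8175.0 ((321.2452087402344, 265.7970275878906), (98.52470397949219, 111.67446899414062), 34.84973907470703)
True 2518.0 ((317.9757080078125, 275.84197998046875), (52.19681930541992, 61.46915054321289), 95.0116958618164)
-5 [321.2498881  287.48540013]
5 [321.34881711 268.24380025]
```

{"method": "arm_command", "body": {"deltas": [[-0.0028,0.0009,0.02,-0.4,0.1,0.3,1],[-0.0028,0.0009,0.04,-0.4,0.1,0.3,1],[-0.0028,0.0009,0.051,-0.4,0.1,0.3,1],[-0.0028,0.0009,0.051,-0.4,0.1,0.3,1],[-0.0028,0.0009,0.051,-0.4,0.1,0.3,1]]}}

```text
time_s: 11.4
ee_pos: [631.1, -39.3, 310.6]
tcp_rot: [3.141, 0.525, 1.357]
force: [0.5, -0.6, -0.1]
opening: 0.496
grasp_force: 61.1
```

{"method": "arm_command", "body": {"deltas": [[0,0,0.003,0,0,0,1],[0,0,0.006,0,0,0,1],[0,0,0.009,0,0,0,1],[0,0,0.012,0,0,0,1],[0,0,0.012,0,0,0,1]]}}

```text
time_s: 11.9
ee_pos: [629.5, -45.6, 299.0]
tcp_rot: [-3.14, 0.525, 1.357]
force: [0.5, -0.4, -1.5]
opening: 0.496
grasp_force: 61.1
```

{"method": "arm_command", "body": {"deltas": [[0,0,0.003,0,0,0,1],[0,0,0.006,0,0,0,1],[0,0,0.009,0,0,0,1],[0,0,0.009,0,0,0,1]]}}

```text
time_s: 12.3
ee_pos: [628.6, -49.9, 291.1]
tcp_rot: [-3.14, 0.525, 1.358]
force: [-0.5, 0.8, -3.1]
opening: 0.496
grasp_force: 61.1
```

Run:
```python
from h import *; from bench import monitor
o=monitor.get_obs(); R0=R.from_euler("xyz",o["tcp_rot"]); print("force tool",R0.inv().apply(o["force"]),"torque tool",R0.inv().apply(o["wrist_torque"])); move(np.array([624.7,-67.9,259.1])+19*axis(),rot())
```

```text
force tool [ 2.16269432 -0.64927537  2.29969769] torque tool [ 0.05966227  0.7432214  -0.02037974]
shift m [0.0001 0.     0.0179] turn [-0.08  0.09 -0.02]
```

{"method": "arm_command", "body": {"deltas": [[0,0,0.002,0,0,0,1],[0,0,0.004,0,0,0,1],[0,0,0.006,0,0,0,1],[0,0,0.008,0,0,0,1]]}}

```text
time_s: 12.7
ee_pos: [627.9, -52.8, 285.9]
tcp_rot: [3.14, 0.524, 1.357]
force: [-3.1, 12.1, 7.9]
opening: 0.497
grasp_force: 62.4
```

Run:
```python
from h import *; from bench import monitor
o=monitor.get_obs(); R0=R.from_euler("xyz",o["tcp_rot"]); print("force tool",R0.inv().apply(o["force"]),"torque tool",R0.inv().apply(o["wrist_torque"])); move(np.array([624.7,-67.9,259.1])+19*axis(),rot())
```

```text
force tool [  5.74667281  -5.6083483  -12.44799186] torque tool [ 1.05836693  1.04184832 -0.03204802]
shift m [0.     0.0001 0.0119] turn [ 0.04  0.02 -0.04]
```

{"method": "arm_command", "body": {"deltas": [[0,0,0.002,0,0,0,1],[0,0,0.004,0,0,0,1],[0,0,0.006,0,0,0,1],[0,0,0.007,0,0,0,1]]}}

```text
time_s: 13.1
ee_pos: [627.1, -56.5, 279.4]
tcp_rot: [3.141, 0.524, 1.357]
force: [-2.7, 7.9, 4.2]
opening: 0.501
grasp_force: 61.9
```

Run:
```python
from h import *; from bench import monitor
o=monitor.get_obs(); R0=R.from_euler("xyz",o["tcp_rot"]); print("force tool",R0.inv().apply(o["force"]),"torque tool",R0.inv().apply(o["wrist_torque"])); move(np.array([624.7,-67.9,259.1])+19*axis(),rot())
```

```text
force tool [ 4.14495064 -4.33130477 -7.19446372] torque tool [ 0.67983927  1.04033349 -0.00345851]
shift m [0.0001 0.0001 0.0044] turn [ 0.01  0.04 -0.03]
```

{"method": "arm_command", "body": {"deltas": [[0,0,0.0015,0,0,0,1],[0,0,0.003,0,0,0,1],[0,0,0.0045,0,0,0,1],[0,0,0.0045,0,0,0,1]]}}

```text
time_s: 13.5
ee_pos: [626.6, -58.8, 275.3]
tcp_rot: [3.141, 0.524, 1.357]
force: [-0.7, 6.1, 1.6]
opening: 0.5
grasp_force: 61.8
```

Run:
```python
from h import *; from bench import monitor
o=monitor.get_obs(); R0=R.from_euler("xyz",o["tcp_rot"]); print("force tool",R0.inv().apply(o["force"]),"torque tool",R0.inv().apply(o["wrist_torque"])); move(np.array([624.7,-67.9,259.1])+19*axis(),rot())
```

```text
force tool [ 4.21355739 -1.94474338 -4.32230529] torque tool [ 0.38405302  0.94893185 -0.03225479]
shift m [ 0.      0.     -0.0004] turn [ 0.01  0.05 -0.03]
```

{"method": "arm_command", "body": {"deltas": [[0,0,0.001,0,0,0,1],[0,0,0.002,0,0,0,1],[0,0,0.002,0,0,0,1]]}}

```text
time_s: 13.8
ee_pos: [626.5, -59.6, 274.1]
tcp_rot: [3.14, 0.524, 1.357]
force: [-0.7, 8.9, 5.8]
opening: 0.496
grasp_force: 61.6
```

{"method": "arm_command", "body": {"deltas": [[0,0,0.001,0,0,0,1],[0,0,0.0015,0,0,0,1],[0,0,0.0015,0,0,0,1]]}}

```text
time_s: 14.1
ee_pos: [626.5, -59.7, 274.0]
tcp_rot: [3.138, 0.523, 1.356]
force: [-2.2, 13.7, 13.1]
opening: 0.497
grasp_force: 62.3
```

{"method": "arm_command", "body": {"deltas": [[0,0,0.001,0,0,0,1],[0,0,0.002,0,0,0,1],[0,0,0.002,0,0,0,1]]}}

```text
time_s: 14.4
ee_pos: [626.5, -59.8, 273.9]
tcp_rot: [3.136, 0.522, 1.356]
force: [-4.2, 23.4, 24.4]
opening: 0.496
grasp_force: 63.3
```

Run:
```python
from h import *; from bench import monitor
o=monitor.get_obs(); R0=R.from_euler("xyz",o["tcp_rot"]); print("force tool",R0.inv().apply(o["force"]),"torque tool",R0.inv().apply(o["wrist_torque"])); move(np.array([624.7,-67.9,259.1])+19*axis(),rot())
```

```text
force tool [  6.86832181  -8.86364832 -32.1097434 ] torque tool [2.16451677 1.22635722 0.00600343]
shift m [ 0.0002 -0.0001 -0.002 ] turn [ 0.26 -0.07 -0.1 ]
```

Hard stop at 32 N with no further travel, so it is seated. Relieving the load, letting go and retreating along the axis.

{"method": "arm_command", "body": {"deltas": [[0,0,-0.003,0,0,0,1],[0,0,-0.003,0,0,0,0.0],[0,0,-0.003,0,0,0,-0.5],[0,0,-0.003,0,0,0,-1],[0,0,-0.003,0,0,0,-1],[0,0,-0.04,0,0,0,-1],[0,0,-0.08,0,0,0,-1],[0,0,-0.08,0,0,0,-1]]}}

```text
time_s: 15.2
ee_pos: [635.4, -21.3, 344.0]
tcp_rot: [3.134, 0.523, 1.355]
force: [-1.0, -0.5, -0.4]
opening: 0.999
grasp_force: 0.0
```

```bash
cat > chk.py <<'E'
from h import *; from bench import monitor,vision; import pickle,sys
s=vision.snapshot("wrist"); pickle.dump(s,open(sys.argv[1],"wb")); rim=np.array([624.7,-67.9,259.1]); a=axis(); M=rot().as_matrix()
o=monitor.get_obs(); print(o["ee_pos"],o["tcp_rot"],o["force"],o["opening"])
m=cv2.inRange(cv2.cvtColor(s["image"],cv2.COLOR_BGR2HSV),(12,90,50),(38,255,255)); g=proj(s,rim+26*a,1); x,y=np.int32(g)
k=np.zeros_like(m); k[y-80:y+80,x-80:x+80]=m[y-80:y+80,x-80:x+80]
cs,h=cv2.findContours(k,cv2.RETR_CCOMP,cv2.CHAIN_APPROX_NONE); print("expected top",g)
for c,hh in zip(cs,h[0]):
    if cv2.contourArea(c)>200: print("hole" if hh[3]>=0 else "outer",cv2.fitEllipse(c),cv2.boundingRect(c))
# predicted silhouette of seated collar
t=np.linspace(0,2*np.pi,60); P=np.array([proj(s,rim+h_*a+22*(np.cos(u)*M[:,0]+np.sin(u)*M[:,1]),1) for h_ in(0,26) for u in t]).astype(np.float32)
print("pred bbox",P.min(0),P.max(0),"top ellipse",cv2.fitEllipse(P[60:]))
E
python3 chk.py w7.pkl
```

```text
[635.04531352 -22.19748614 341.28088982] [3.13750341 0.52427963 1.35600594] [-0.14815812 -0.1081154  -1.16011915] 1.0027394419405786
expected top [318.52891999 215.48567871]
outer ((322.7718505859375, 221.3216094970703), (76.35916900634766, 94.94963073730469), 77.32829284667969) (281, 177, 97, 90)
hole ((316.1260681152344, 214.92628479003906), (38.361785888671875, 40.54529571533203), 97.65829467773438) (296, 196, 41, 39)
pred bbox [285.87714 175.11667] [351.12292 245.10352] top ellipse ((318.5042724609375, 214.38986206054688), (61.48515701293945, 65.31780242919922), 88.71914672851562)
```

Released, with the bushing standing in the tube. The moment at the stop hinted at contact more on one side. To be sure it is flush all round, I'll press both fingertips evenly on the brass ring (off the lens) at about 20–25 N.

{"method": "arm_command", "body": {"deltas": [[0,0,0.0,0,0,0,0.3],[0,0,0.0,0,0,0,0.3],[0,0,0.0,0,0,0,0.3],[0,0,0.02,0,0,0,0.3],[0,0,0.035,0,0,0,0.3],[0,0,0.043,0,0,0,0.3],[0,0,0.045,0,0,0,0.3],[0,0,0.045,0,0,0,0.3]]}}

```text
time_s: 16.05
ee_pos: [629.8, -45.0, 300.6]
tcp_rot: [-3.141, 0.525, 1.357]
force: [0.2, -0.0, -0.5]
opening: 0.348
grasp_force: 0.0
```

```bash
cat > st.py <<'E'
from h import *; from bench import monitor
o=monitor.get_obs(); R0=R.from_euler("xyz",o["tcp_rot"]); print(o["opening"],"force tool",R0.inv().apply(o["force"]).round(1),"torque",R0.inv().apply(o["wrist_torque"]).round(2),"out",(o["ee_pos"]-[624.7,-67.9,259.1])@axis()); move(np.array([624.7,-67.9,259.1])+43*axis(),rot())
E
python3 st.py
```

```text
0.3479211664128553 force tool [0.3 0.2 0.5] torque [-0.01  0.24 -0.03] out 47.6228148391617
shift m [ 0.0004 -0.0001  0.0046] turn [-0.04  0.09 -0.05]
```

{"method": "arm_command", "body": {"deltas": [[0,0,0.002,0,0,0,0.3],[0,0,0.004,0,0,0,0.3],[0,0,0.005,0,0,0,0.3],[0,0,0.005,0,0,0,0.3]]}}

```text
time_s: 16.45
ee_pos: [629.7, -47.1, 296.9]
tcp_rot: [3.139, 0.524, 1.357]
force: [4.4, 2.3, 4.0]
opening: 0.349
grasp_force: 2.9
```

```bash
python3 st.py
```

```text
0.34949612075019765 force tool [ 0.8  3.8 -5.1] torque [-0.75  0.35  0.03] out 43.48600968525687
shift m [ 0.0004 -0.0005  0.0005] turn [ 0.12  0.05 -0.07]
```

Contact at 43.5 mm. Pressing gently on.

{"method": "arm_command", "body": {"deltas": [[0,0,0.001,0,0,0,0.3],[0,0,0.002,0,0,0,0.3],[0,0,0.002,0,0,0,0.3]]}}

```text
time_s: 16.75
ee_pos: [629.9, -47.5, 296.0]
tcp_rot: [3.137, 0.524, 1.356]
force: [7.2, 7.5, 9.1]
opening: 0.349
grasp_force: 6.1
```

```bash
python3 st.py
```

```text
0.34894647261655476 force tool [  3.1   5.5 -12.2] torque [-1.04  0.8  -0.04] out 42.47393187847066
shift m [ 0.0002 -0.0008 -0.0005] turn [ 0.24 -0.   -0.08]
```

{"method": "arm_command", "body": {"deltas": [[0,0,0.001,0,0,0,0.3],[0,0,0.001,0,0,0,0.3]]}}

```text
time_s: 16.95
ee_pos: [629.9, -47.5, 295.9]
tcp_rot: [3.135, 0.523, 1.356]
force: [7.3, 12.0, 14.0]
opening: 0.346
grasp_force: 9.2
```

```bash
python3 st.py
```

```text
0.34613324026329084 force tool [  4.5   4.7 -18.7] torque [-0.74  0.85 -0.  ] out 42.39880514682295
shift m [ 0.0002 -0.0008 -0.0006] turn [ 0.31 -0.04 -0.09]
```

{"method": "arm_command", "body": {"deltas": [[0,0,0.001,0,0,0,0.3],[0,0,0.002,0,0,0,0.3],[0,0,0.002,0,0,0,0.3]]}}

```text
time_s: 17.25
ee_pos: [629.9, -47.6, 295.8]
tcp_rot: [3.133, 0.522, 1.355]
force: [5.2, 19.5, 24.8]
opening: 0.351
grasp_force: 15.6
```

```bash
python3 st.py
```

```text
0.35105475634210653 force tool [  5.1   1.2 -31.5] torque [-0.09  1.05  0.01] out 42.26585192722479
shift m [ 0.0002 -0.0008 -0.0007] turn [ 0.45 -0.1  -0.12]
```

Hard stop with the moment balanced. Retreating, then a check from two places.

{"method": "arm_command", "body": {"deltas": [[0,0,-0.01,0,0,0,0.3],[0,0,-0.05,0,0,0,0.3],[0,0,-0.07,0,0,0,-1],[0,0.03,-0.07,0,0,0,-1],[0,0.06,-0.07,0,0,0,-1],[0,0.06,-0.07,0,0,0,-1],[0,0.06,-0.07,0,0,0,-1]]}}

```text
time_s: 17.95
ee_pos: [694.8, -28.4, 351.0]
tcp_rot: [-3.139, 0.526, 1.358]
force: [0.1, -0.1, 0.4]
opening: 0.999
grasp_force: 0.0
```

```bash
python3 chk.py w8.pkl
```

```text
[694.47308428 -28.21038163 351.8817048 ] [-3.14023946  0.52537657  1.35737872] [0.65822392 0.32738798 0.48587925] 0.9981299956396497
expected top [236.32284523 212.46643292]
outer ((239.78050231933594, 208.07859802246094), (58.57411575317383, 64.49456024169922), 33.50497817993164) (209, 177, 62, 63)
hole ((237.82521057128906, 211.1377410888672), (34.75417709350586, 38.11009216308594), 132.08407592773438) (219, 193, 38, 37)
pred bbox [207.70312 174.58923] [271.60684 240.44125] top ellipse ((236.99342346191406, 211.55657958984375), (55.395206451416016, 60.91672897338867), 130.7330322265625)
```

{"method": "arm_command", "body": {"deltas": [[0,-0.04,0,0,0,0,-1],[0,-0.08,0,0,0,0,-1],[0,-0.12,0,0,0,0,-1],[0,-0.12,0,0,0,0,-1],[0,-0.12,0,0,0,0,-1]]}}

```text
time_s: 18.5
ee_pos: [576.6, -2.5, 353.8]
tcp_rot: [3.139, 0.524, 1.357]
force: [0.5, -0.1, 0.0]
opening: 1.004
grasp_force: 0.0
```

```bash
python3 chk.py w9.pkl
python3 - <<'E'
from h import *; import pickle
rim=np.array([624.7,-67.9,259.1]); M=rot().as_matrix(); rs=[]
for n in("w8","w9"):
    s=pickle.load(open(n+".pkl","rb")); g=proj(s,rim+26*axis(),1); x,y=np.int32(g)
    m=cv2.inRange(cv2.cvtColor(s["image"],cv2.COLOR_BGR2HSV),(12,90,50),(38,255,255)); k=np.zeros_like(m); k[y-60:y+60,x-60:x+60]=m[y-60:y+60,x-60:x+60]
    cs,h=cv2.findContours(k,cv2.RETR_CCOMP,cv2.CHAIN_APPROX_NONE); c=max([c for c,hh in zip(cs,h[0]) if hh[3]>=0],key=cv2.contourArea); rs.append(ray(s,cv2.fitEllipse(c)[0],1))
p,e=cross(*rs); print("lens centre rel. rim in tube x,y,-z:",M.T@(p-rim),e)
E
```

```text
[577.38178755  -2.74280042 353.4356902 ] [3.13968055 0.52456522 1.35630135] [-0.2996391   0.25357704  0.57573538] 1.0011805311127868
expected top [403.6599101  209.74177344]
outer ((384.8106994628906, 215.7718963623047), (58.516448974609375, 118.91474151611328), 62.25017547607422) (327, 174, 106, 90)
hole ((400.9622802734375, 208.59689331054688), (34.45408630371094, 37.875572204589844), 44.42833709716797) (383, 190, 37, 38)
pred bbox [368.4876  172.53145] [431.80838 237.5176 ] top ellipse ((402.9774169921875, 208.87796020507812), (54.72959518432617, 60.16963195800781), 47.03783416748047)
lens centre rel. rim in tube x,y,-z: [ -1.04248965  -0.4410047  -20.17488522] [np.float64(0.030317771697116233), np.float64(0.03031777169707615)]
```

```bash
python3 -c "
from bench import job; print(job.close_job())"
```

```text
the job is handed in; nothing more can be done
None
```

The plug stands in the tray's empty half, and the bushing is pressed into the eyetube to a hard stop and released; I judged it flush from force and measurement, not from a picture. Job handed in at about 18.5 s.

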